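Stack the seed tray on the lower tray

ROBOT

A 6-joint arm with a two-finger parallel gripper is mounted at the origin on the work surface; the furniture and walls round the work are solid. World frame = base frame: x ahead of the robot, y to its left, z up, the work surface at z = 0. Lengths are in mm, angles in rad, forces in N, time in s.
With the tool pointing down it reaches from about 275 to 1000 mm from the base axis. Payload 8.4 kg.
Tool frame: the origin (TCP) lies on the centre line of the jaws, within the pads' length; the fingertips stand r.tip_reach ahead of it and the grasp point (between the pads) lies 3 mm ahead of it (r.tip_reach is the distance from the TCP to the fingertips, in mm); z points along the fingers, y is the direction in which the jaws open and shut (so a half turn about z gives the same grasp; the last joint's range is limited). The gripper opens to 85 mm and grips with 20 to 120 N. Pads are 22 mm wide; open, the fingers measure 114 mm over their backs; the gripper's body (76 mm by 85 mm) begins 54 mm behind the grasp point. The pads swing forward as they close: fully open they stand 13 mm farther back than shut.
Start: joints at [1.326, 0.353, 1.633, -0, 1.155, -0.002], TCP at [150.262, 606.671, 253.281] pointing down, gripper open.
Joint ranges: [-2.63, 2.63], [-0.92, 2.1], [0.06, 2.66], [-1.3, 4.44], [0, 2.69], [-3.02, 3.02]. Speed limits (rad/s): [2.22, 2.22, 2.79, 3.14, 3.14, 3.14].

INTERFACE

Orientations are given as [roll, pitch, yaw] about the fixed x, y, z axes, in that order (R = Rz(yaw) Ry(pitch) Rx(roll)).
In Python, from rig import sense, optics, r, nets gives the robot as it stands. The module is installed in compiled form; this text tells all that it offers.
- The arm moves only by the tool carry_out, never from a script. Its argument "increments" is a list that holds one entry, the list of rows, each a list of 6 numbers: the shift along the tool's x, y, z normalised to -1 to 1, where 1 is 40 cm, then the turn, a rotation vector about the tool's x, y, z normalised to -1 to 1, where 1 is 60 degrees. A call has 1 to 5 rows; each row is the pose to reach, as a shift and turn from the pose commanded when the call began, along the tool's axes at that moment; what a row does not reach only later rows make up. A row lasts 1/12 s, in which the tool goes at most 41.7 mm and 7.16 degrees, less where a joint would pass 70% of its speed; a pose out of reach is approached as far as the arm can. A call with a number of a shift or a turn outside -1 to 1 is refused whole. A call with a gripper value outside its range is refused whole. "hand" is the closure, from 0 (fully open) to 1 (shut), set as the call begins (left out, the last holds). The fingers move at their own pace and stop on an object; "squeeze" is the grip in N (left out, the last holds). Time passes only in rows, so rows that repeat a pose let the fingers close. It gives the time, the measured TCP pose, the force and the opening at its end, in the units of the state.
- sense(): the state, without advancing time (a new reading comes with each control period).
- optics.grab_frame(name): name is "side" or "top"; returns a dict with "img" (420x560x3 uint8, red, green, blue), "range_z" (420x560 float32, mm along the optical axis (not along the pixel's ray), 0 where there is no reading), "fov_y" (degrees; the focal length in pixels is half the picture's height over the tangent of half this angle, whatever the lens; pixels are square), "cx", "cy" (the principal point, pixels), "k1" (the pictures are not rectified: a ray, as slopes to the right and down, at radius r is drawn at 1 + k1 r^2 times it, then the intrinsics apply), "R" (3x3) and "t" (3): a world point X has camera coordinates R X + t. Camera axes: x right, y down, z forward; pixel columns grow to the right and rows downward; lengths in mm; the calibration is good to about 2 mm. A picture is of the moment at which its call begins.
- r.sign_off(): hands the job in, once; it reports no verdict.
Trained networks look in the newest picture that a camera, given by its name, has taken for a name from the list of things; names that differ only in an ending like _2 or _b are one class to them, and where a whole thing is asked for, a point or a joint stands for the part that bears it (a point fixed in the world has none). Each returns a list of dicts, best first, with "confidence" (0 to 1); they miss things now and then, are a little off and sometimes report something else, mostly with a low value. They report only what shows in the picture. A call takes as long as a camera call.
- nets.trace(target, camera): "mask" (420x560 bool, what is visible of it).
- nets.tip_of(target, camera): "point" ([x, y, z] in mm, in world coordinates, good to about 4 mm: a listed point, or the origin of a listed thing).
The state is a dict: "clock": time; "qpos": joint angles; "qvel": joint speeds; "joint_efforts": joint torques, N m; "eef_pos": TCP position; "tcp_rot": TCP orientation; "contact_force": force on the tool from outside, world axes, zero at the start; "wrist_torque": the same for the moment, N m; "opening": opening from 0.0 (shut) to 1.0 (fully open).
Only numpy, scipy, OpenCV 4.12 (cv2) and the standard library are available. Lean on these libraries where they do the work, as an engineer would, in place of code of your own. Each camera call takes 0.05 s, during which the arm holds its last target.

TASK

Pick up the green seed tray by its wooden handle and stack it on the lower tray, so that its four corner lugs drop fully home into the sockets of the grey frame and it sits flush and level. The frame has shifted on its slides, so feel your way: bring the tray gently up against the frame's two black guide rails and let it down along them, never forcing it. Let go of the tray, keep the packet and labels in it, and leave the other things alone.

Things in the scene. Friction and masses are not known exactly. Their poses are not given: they have to be found in the camera images.
- upper_tray: Loose green open tray, about 0.55 kg, 130 (x) x 190 (y) mm outside, z up, with four black lugs under its corners and a wooden handle over it. Origin: its centre at the height of the lug tips, so 0 when it stands on the bench. Floor underside at z = 12 mm, wall rims at 53 mm.
- handle (a point): Middle of the upper tray's handle, on its axes, 90 mm above its origin. The wooden bar runs along the tray's y, 22 mm wide (x), 18 mm high, free from y = -80 to 80 mm between two uprights. Grasp it from above with the fingers closing along the tray's x; the tray then hangs level.
- lug_corner (a point): Tip of the upper tray's lug at its +x +y corner. The four lugs stand at x = +-52, y = +-82 mm from the tray's centre, are 14 x 14 mm and 12 mm long; their last 3 mm are only 11 x 11 mm.
- lower_tray: Green tray, 150 (x) x 210 (y) x 50 mm, screwed to the bench. Origin: centre of its underside; +x points roughly away from the robot, z up. A light grey socket frame of slippery plastic with black guide rails lies on its rim. With the upper tray standing by its lugs on the flat frame, that tray's origin is 66 mm above this one; fully home, 54 mm.
- deck (a point): Centre of the grey frame's flat top if the frame were centred: on the lower tray's axis, 66 mm up. The untracked frame (174 x 234 x 16 mm) is parallel to the lower tray but shifted -11 to 11 mm in its x and 4 to 13 mm in its y, too stiff to move under gentle force; find it by feel or sight. It has a 100 x 90 mm window and four 18 x 18 mm through sockets at x +-52, y +-82 mm from its centre.
- rail_corner (a point): Where the inner faces of the frame's two black rails would meet at deck height if the frame were centred (x +65.8, y +95.8 mm); the rails shift with the frame. One runs along its +x side, one along its +y side, both 24 mm above the deck. With the upper tray parallel to the lower and its walls against both rails, its lugs are over the sockets with about 1 mm to spare and drop in 12 mm.
- packet: Paper seed packet, 118 x 82 x 9 mm, lying loose in the upper tray; origin at the centre of its underside.
- label_bundle: Bundle of red stick labels, 108 x 17 x 10 mm, lying loose in the upper tray; origin at the centre of its underside.
- pots: Stack of terracotta-coloured plastic pots, 70 mm across, 161 mm high, standing loose at the back; a bystander. Origin: centre of its underside.
- black_pots: Stack of black plastic pots, 76 mm across, 108 mm high, standing loose at the back; a bystander. Origin: centre of its underside.

How it is judged (in metres and radians):
On the way:
1. the upper tray is lifted clear of the bench (7 cm) (height (world z) of upper_tray above 0.07 m), for 0.1 s.
At the end, for the whole second after the job is handed in: The upper tray sits on the lower tray with its lugs fully in the sockets: its origin 50 to 57 mm above the lower tray's underside (54 when flush) and within 21 mm of its centre sideways, level within 0.03 rad, parallel to the lower tray within 0.06 rad, at rest (z of upper_tray in the frame of lower_tray between 0.05 and 0.057 m and horizontal distance between upper_tray and lower_tray below 0.021 m and angle between upper_tray's own z axis and vertical below 0.03 rad and angle between the x axis of upper_tray and the x axis of lower_tray, either way round below 0.06 rad and linear speed of upper_tray below 0.01 m/s); the robot touches nothing.
It fails at once if the upper tray is forced or dropped on the lower one: more than 40 N between them (contact force between upper_tray and lower_tray above 40 N).
It fails at once if the packet or the labels leave the tray (distance between any of packet, label_bundle and upper_tray above 0.12 m).
It fails at once if a bystander stack of pots is pushed more than 3 cm (distance of any of pots, black_pots from where it was at the start of the episode above 0.03 m).
It also fails if it takes over 48 s, if anything falls off the work surface, if the arm or the gripper's body presses on something with over 40 N, if the wrist force passes 120 N, or if a joint passes its speed limit or range.

## Working session

There is one attempt and no reset: what is moved stays moved. The work goes in short steps, Python scripts to look and compute and a tool call to move; the robot and the scene stay as the last step left them, time stands still between calls to the robot, and variables do not carry over. Pictures are saved under pics/ and viewed, and the job is handed in when it is done.

Besides the shell and the picture viewer there is one more tool, called after "Emit:" by a JSON object that holds its "method" and its "body". carry_out: Moves the arm, as the interface text tells. Its arguments: {"type":"object","properties":{"increments":{"type":"array","items":{"type":"array","items":{"type":"array","items":{"type":"number","minimum":-1,"maximum":1}}}},"hand":{"type":"number"},"squeeze":{"type":"number"}},"required":["increments"]}

```bash
mkdir -p pics; cat > h.py <<'E'
import numpy as np, cv2
from rig import sense, optics, r, nets
def snap(n,f):
    g=optics.grab_frame(n); cv2.imwrite(f'pics/{f}.png',g['img'][:,:,::-1]); np.savez(f'/tmp/{f}.npz',**g); return g
def cam(g):
    h=g['img'].shape[0]; f=h/2/np.tan(np.radians(g['fov_y'])/2); return f
def cloud(g):
    f=cam(g); H,W=g['range_z'].shape
    u,v=np.meshgrid(np.arange(W),np.arange(H)); x=(u-g['cx'])/f; y=(v-g['cy'])/f
    xd,yd=x.copy(),y.copy()
    for _ in range(10):
        s=1+g['k1']*(x*x+y*y); x=xd/s; y=yd/s
    z=g['range_z']; P=np.stack([x*z,y*z,z],-1)
    W_=(P-g['t'])@g['R']; W_[z==0]=np.nan
    return W_
def st():
    s=sense(); print('t',round(s['clock'],2),'pos',np.round(s['eef_pos'],1),'rot',np.round(s['tcp_rot'],3),'F',np.round(s['contact_force'],1),'M',np.round(s['wrist_torque'],2),'op',round(s['opening'],3)); return s
E
python3 - <<'E'
from h import *
s=st(); print(r.tip_reach)
for c in ['top','side']:
    g=snap(c,c+'0'); print(c,g['fov_y'],g['k1'],g['t'])
    for n in ['upper_tray','handle','lug_corner','lower_tray','deck','rail_corner','packet','label_bundle','pots','black_pots']:
        o=nets.tip_of(n,c); print(n,[(np.round(k['point']),round(k['confidence'],2)) for k in o[:2]])
st()
E
```

```text
t 0.0 pos [150.1 606.2 252.6] rot [-3.14  -0.     2.899] F [-0.6 -0.6  0.7] M [-0.03  0.04 -0.01] op 0.999
22.0
top 50.58882927907172 -0.1030976524044294 [  97.94227153  609.30042474 1264.22235174]
upper_tray [(array([480., 339.,  -3.]), 0.72)]
handle [(array([478., 342.,  96.]), 0.84)]
lug_corner [(array([736., 110.,  -1.]), 0.68), (array([519., 431.,   3.]), 0.63)]
lower_tray [(array([ 483., -135.,    4.]), 0.66)]
deck [(array([ 487., -133.,   68.]), 0.63)]
rail_corner []
packet [(array([478., 344.,  94.]), 0.26)]
label_bundle [(array([518., 358.,  13.]), 0.43)]
pots [(array([735., 106.,   2.]), 0.75)]
black_pots [(array([ 713., -215.,   -1.]), 0.68)]
side 49.03201593427837 -0.14067395204712688 [ 580.68257778  141.83192982 1017.56959369]
upper_tray [(array([480., 340.,  -2.]), 0.89)]
handle [(array([484., 340.,  89.]), 0.95)]
lug_corner [(array([525., 426.,   3.]), 0.87)]
lower_tray [(array([ 481., -134.,    0.]), 0.84)]
deck [(array([ 487., -138.,   63.]), 0.95), (array([540., -30.,  70.]), 0.23)]
rail_corner [(array([540., -30.,  72.]), 0.7)]
packet [(array([469., 332.,  13.]), 0.57)]
label_bundle [(array([521., 360.,  12.]), 0.67)]
pots [(array([737., 107.,   2.]), 0.84)]
black_pots [(array([ 713., -216.,    0.]), 0.75)]
t 1.1 pos [150.3 606.7 253.3] rot [3.142 0.    2.899] F [-0.4 -0.6  0.3] M [-0.05  0.02  0.  ] op 0.999
```

View pics/top0.png

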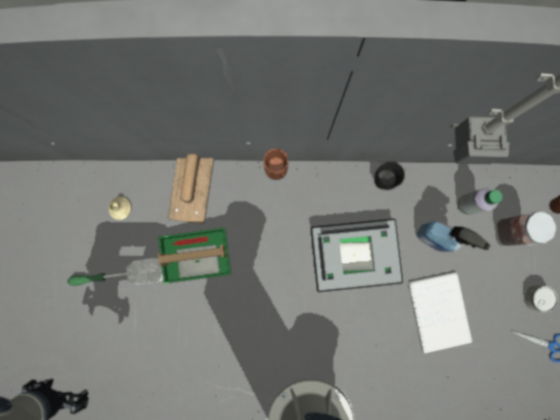

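View pics/side0.png

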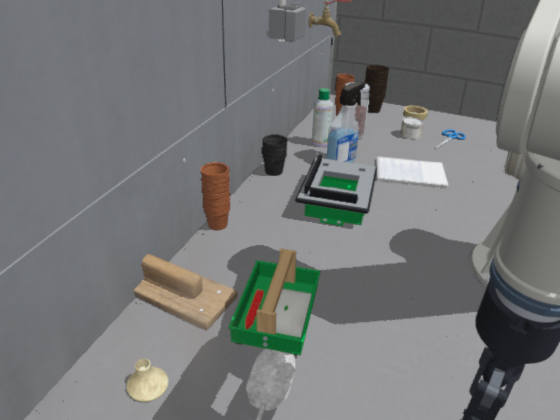

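```bash
python3 - <<'E'
from h import *
g=dict(np.load('/tmp/top0.npz')); P=cloud(g); 
im=g['img'][:,:,::-1]
a=cv2.resize(im[210:300,300:415],None,fx=6,fy=6,interpolation=cv2.INTER_CUBIC)
cv2.imwrite('pics/z1.png',a)
g2=dict(np.load('/tmp/side0.npz')); im2=g2['img'][:,:,::-1]
cv2.imwrite('pics/z2.png',cv2.resize(im2[145:230,290:390],None,fx=7,fy=7,interpolation=cv2.INTER_CUBIC))
b=cv2.resize(im[220:290,125:240],None,fx=6,fy=6,interpolation=cv2.INTER_CUBIC); cv2.imwrite('pics/z3.png',b)
for nm,c,(x0,x1,y0,y1),zr in [('handle','top',(380,580,220,460),(85,120)),('rim','top',(380,580,220,460),(40,62)),('deckT','top',(360,620,-280,0),(55,75)),('rail','top',(360,620,-280,0),(80,110)),
  ('handle','side',(380,580,220,460),(85,120)),('rim','side',(380,580,220,460),(40,62)),('deckS','side',(360,620,-280,0),(55,75)),('rail','side',(360,620,-280,0),(80,110))]:
    Q=P if c=='top' else cloud(g2)
    m=(Q[...,0]>x0)&(Q[...,0]<x1)&(Q[...,1]>y0)&(Q[...,1]<y1)&(Q[...,2]>zr[0])&(Q[...,2]<zr[1])
    q=Q[m]; 
    if len(q)<5: print(nm,c,len(q)); continue
    rr=cv2.minAreaRect(q[:,:2].astype(np.float32)); print(nm,c,len(q),np.round(q.mean(0),1),[np.round(v,1) for v in rr],'medz',np.median(q[:,2]))
E
```

```text
handle top 553 [478.9 340.3  99.5] [array([479.3, 341.5]), array([ 31.2, 182.5]), np.float64(8.9)] medz 99.7357847181185
rim top 573 [479.4 341.3  52.7] [array([478.7, 341.6]), array([137., 197.]), np.float64(8.5)] medz 52.991537084540305
deckT top 3943 [ 479.6 -126.8   66.4] [array([ 485.1, -122.7]), array([187.6, 246.2]), np.float64(6.0)] medz 66.5298003736841
rail top 424 [523.5 -77.7  90.7] [array([531.7, -85.2]), array([109.7, 239.5]), np.float64(39.3)] medz 90.75097727167143
handle side 1020 [477.8 354.   97.3] [array([481.5, 341.1]), array([ 34. , 185.6]), np.float64(8.6)] medz 98.53475823590206
rim side 1435 [480.9 357.4  49.9] [array([480.9, 340.7]), array([136.6, 198.8]), np.float64(8.8)] medz 51.286215450504095
deckS side 2212 [ 473.1 -112.9   65.9] [array([ 486.6, -119.6]), array([187.1, 247.3]), np.float64(6.0)] medz 66.39200668705868
rail side 437 [506.4 -52.1  87.6] [array([532.7, -83.3]), array([110.4, 241.9]), np.float64(40.0)] medz 89.04900900432885
```

View pics/z1.png

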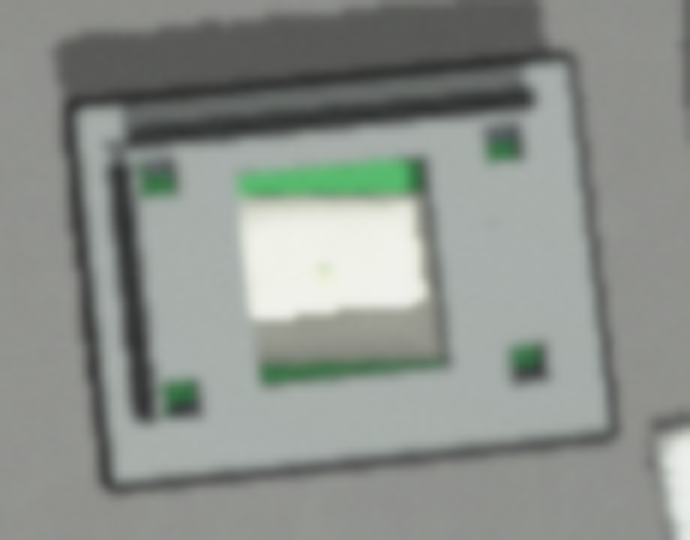

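View pics/z2.png

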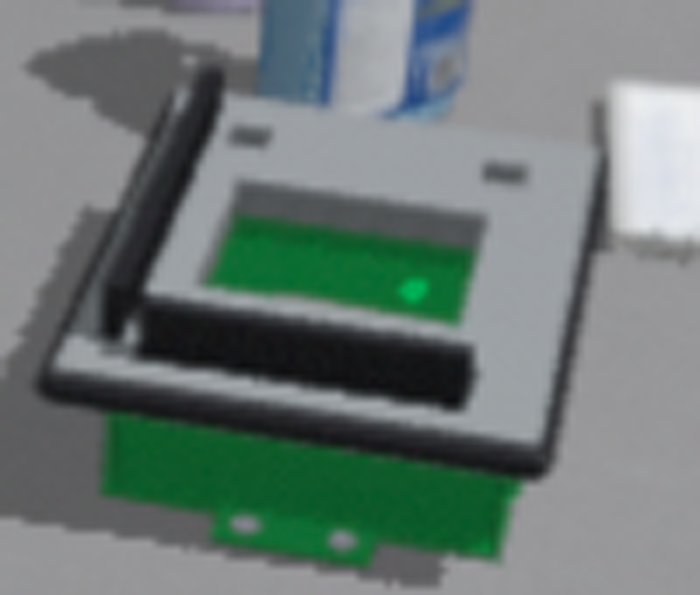

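View pics/z3.png

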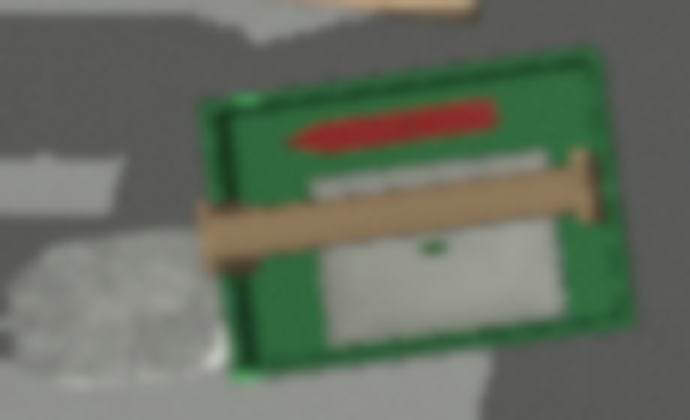

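```bash
cat >> h.py <<'E'
def ray2plane(g,u,v,z):
    f=cam(g); K=np.array([[f,0,g['cx']],[0,f,g['cy']],[0,0,1.]])
    xy=cv2.undistortPoints(np.array([[[u,v]]],float),K,np.array([g['k1'],0,0,0.,0]),None)[0,0]
    xd=np.array([(u-g['cx'])/f,(v-g['cy'])/f]); x=xd.copy()
    for _ in range(20): x=xd/(1+g['k1']*(x@x))
    d=g['R'].T@np.array([x[0],x[1],1]); c=-g['R'].T@g['t']; return c+d*(z-c[2])/d[2]
def rot2(a): return np.array([[np.cos(a),-np.sin(a)],[np.sin(a),np.cos(a)]])
def fit(local,world):
    l=np.array(local);w=np.array(world); a=l-l.mean(0); b=w-w.mean(0)
    th=np.arctan2((a[:,0]*b[:,1]-a[:,1]*b[:,0]).sum(),(a*b).sum()); t=w.mean(0)-rot2(th)@l.mean(0)
    return th,t,(w-(l@rot2(th).T+t))
E
python3 - <<'E'
from h import *
g=dict(np.load('/tmp/top0.npz'))
px=[(159,177),(181,398),(504,143),(529,361)]; loc=[(52,82),(-52,82),(52,-82),(-52,-82)]
W=[ray2plane(g,300+(a+.5)/6-.5,210+(b+.5)/6-.5,66)[:2] for a,b in px]
th,t,res=fit(loc,W); print('frame top',th,t,res.round(1))
g2=dict(np.load('/tmp/side0.npz'))
px=[(250,137),(506,174)]; W=[ray2plane(g2,290+(a+.5)/7-.5,145+(b+.5)/7-.5,66)[:2] for a,b in px]
print(W); th,t,res=fit([(52,-82),(-52,-82)],W); print('frame side',th,t)
for n,gg in (('top',g),('side',g2)):
    P=cloud(gg); f=P.reshape(-1,3)
    # rails: points above 78 in frame coords
    th,t=0.105,np.array([486,-121.5]); m=(f[:,2]>82)&(f[:,2]<100); L=(f[:,:2]-t)@rot2(th)
    m&=(abs(L[:,0])<100)&(abs(L[:,1])<130); L=L[m]
    a=L[(L[:,0]>45)&(L[:,1]<80)&(L[:,1]>-85)]; b=L[(L[:,1]>80)&(L[:,0]<55)]
    print(n,'xrail',np.percentile(a[:,0],[2,50,98]).round(1),'slope',np.polyfit(a[:,1],a[:,0],1).round(4),'yrail',np.percentile(b[:,1],[2,50,98]).round(1),np.polyfit(b[:,0],b[:,1],1).round(4))
    # tray handle
    m=(f[:,2]>85)&(f[:,2]<110)&(f[:,0]>380)&(f[:,0]<580)&(f[:,1]>265)&(f[:,1]<415); q=f[m]
    p=np.polyfit(q[:,1],q[:,0],1); print('handle yaw',-np.arctan(p[0]),'x at y=341',np.polyval(p,341), np.percentile(q[:,2],[10,50,90]))
E
```

```text
frame top 0.10617209629036041 [ 485.68466239 -123.78867565] [[-0.3 -0.2]
 [ 0.   0.4]
 [-0.5 -0.2]
 [ 0.7 -0. ]]
[array([ 547.6939823 , -200.62358057]), array([ 443.90435354, -212.0092816 ])]
frame side 0.10926290147737633 [ 486.85742646 -124.80541797]
top xrail [65.4 70.2 75.1] slope [-1.20000e-03  7.01997e+01] yrail [ 94.9 100.1 104.9] [3.900000e-03 1.000702e+02]
handle yaw 0.15594493424871245 x at y=341 478.71164222979974 [ 96.34786652  99.97357128 102.90146498]
side xrail [66.9 70.6 76.6] slope [-4.10000e-03  7.11124e+01] yrail [ 94.8 102.  106.4] [-3.300000e-03  1.015239e+02]
handle yaw 0.14935715024831445 x at y=341 479.3479420476916 [ 95.37273376  98.6575827  100.192224  ]
```

```bash
cat >> h.py <<'E'
from scipy.spatial.transform import Rotation as Ro
def plan(p,yaw):
    s=st(); R0=Ro.from_euler('xyz',s['tcp_rot']); R1=Ro.from_euler('xyz',[np.pi,0,yaw])
    d=R0.inv().apply(np.array(p)-s['eef_pos'])/400; w=(R0.inv()*R1).as_rotvec()/np.radians(60)
    print('inc',np.round(d,4),np.round(w,4))
E
python3 - <<'E'
from h import *
plan([479,341,200],1.724)
E
```

```text
t 1.1 pos [150.3 606.7 253.3] rot [3.142 0.    2.899] F [-0.4 -0.6  0.3] M [-0.05  0.02  0.  ] op 0.999
inc [-0.9574 -0.4471  0.1333] [1.0000e-04 0.0000e+00 1.1218e+00]
```

Emit:
{"method": "carry_out", "body": {"increments": [[[-0.48, -0.224, 0.05, 0, 0, 0.56], [-0.48, -0.224, 0.05, 0, 0, 0.56], [-0.48, -0.224, 0.05, 0, 0, 0.56], [-0.48, -0.224, 0.05, 0, 0, 0.56], [-0.48, -0.224, 0.05, 0, 0, 0.56]]], "hand": 0, "squeeze": 60}}

```text
clock: 1.52
eef_pos: [312.7, 475.1, 233.7]
tcp_rot: [3.141, -0.0, 2.306]
contact_force: [1.1, 1.2, 0.0]
opening: 0.998
```

```bash
python3 - <<'E'
from h import *
plan([479,341,180],1.724)
E
```

```text
t 1.52 pos [312.7 475.1 233.7] rot [ 3.141 -0.     2.306] F [1.1 1.2 0. ] M [ 0.02 -0.06 -0.01] op 0.998
inc [-0.5274  0.0834  0.1342] [ 3.00e-04 -2.00e-04  5.56e-01]
```

Emit:
{"method": "carry_out", "body": {"increments": [[[-0.53, 0.083, 0.13, 0, 0, 0.556], [-0.53, 0.083, 0.13, 0, 0, 0.556], [-0.53, 0.083, 0.13, 0, 0, 0.556], [-0.53, 0.083, 0.13, 0, 0, 0.556], [-0.53, 0.083, 0.13, 0, 0, 0.556]]]}}

```text
clock: 1.93
eef_pos: [471.2, 348.5, 184.4]
tcp_rot: [3.141, -0.0, 1.723]
contact_force: [0.2, 0.5, 0.4]
opening: 1.0
```

```bash
python3 - <<'E'
from h import *
plan([479,341,93],1.724)
E
```

```text
t 1.93 pos [471.2 348.5 184.4] rot [ 3.141 -0.     1.723] F [0.2 0.5 0.4] M [ 0.02 -0.02  0.01] op 1.0
inc [-0.0217  0.0162  0.2285] [ 0.0004 -0.0003 -0.0006]
```

Emit:
{"method": "carry_out", "body": {"increments": [[[-0.01, 0.008, 0.08, 0, 0, 0], [-0.01, 0.008, 0.13, 0, 0, 0], [-0.01, 0.008, 0.13, 0, 0, 0], [-0.01, 0.008, 0.13, 0, 0, 0]]]}}

```text
clock: 2.27
eef_pos: [473.1, 346.1, 132.0]
tcp_rot: [-3.139, 0.001, 1.73]
contact_force: [0.4, 0.3, 0.7]
opening: 0.999
```

```bash
python3 - <<'E'
from h import *
snap('side','s1');snap('top','t1')
plan([479,341,93],1.724)
E
```

```text
t 2.37 pos [474.  347.4 133.9] rot [ 3.140e+00 -1.000e-03  1.731e+00] F [ 0.1 -0.3  0.7] M [-0.   -0.04 -0.  ] op 1.0
inc [-0.018   0.0097  0.1024] [ 0.0013 -0.0008  0.0065]
```

View pics/s1.png

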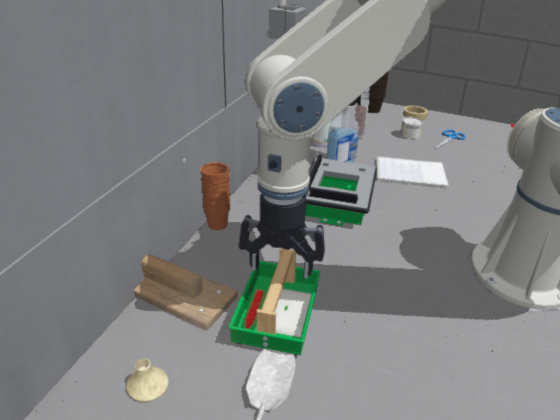

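View pics/t1.png

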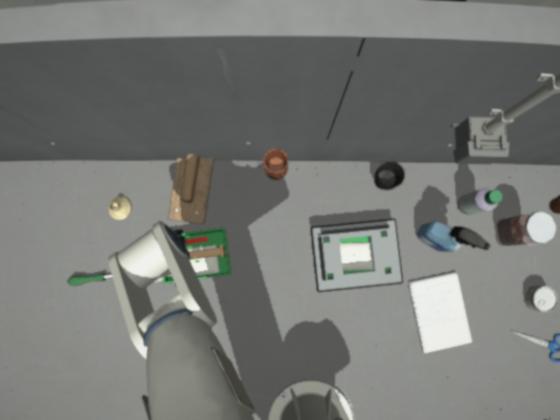

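The fingers straddle the bar in the side picture (about (285,255)). The top view shows the arm clear of the pots.

Emit:
{"method": "carry_out", "body": {"increments": [[[-0.018, 0.01, 0.04, 0, 0, 0.006], [-0.018, 0.01, 0.08, 0, 0, 0.006], [-0.018, 0.01, 0.1, 0, 0, 0.006], [-0.018, 0.01, 0.1, 0, 0, 0.006], [-0.018, 0.01, 0.1, 0, 0, 0.006]]]}}

```text
clock: 2.78
eef_pos: [478.7, 340.7, 93.5]
tcp_rot: [3.141, -0.0, 1.725]
contact_force: [0.9, -0.3, 0.4]
opening: 1.002
```

```bash
python3 - <<'E'
from h import *
plan([479,341,93],1.724)
E
```

```text
t 2.78 pos [478.7 340.7  93.5] rot [ 3.141 -0.     1.725] F [ 0.9 -0.3  0.4] M [-0.01 -0.   -0.04] op 1.002
inc [0.0005 0.0008 0.0012] [ 0.0005 -0.0003  0.0005]
```

Emit:
{"method": "carry_out", "body": {"increments": [[[0, 0, 0, 0, 0, 0], [0, 0, 0, 0, 0, 0], [0, 0, 0, 0, 0, 0], [0, 0, 0, 0, 0, 0], [0, 0, 0, 0, 0, 0]]], "hand": 1, "squeeze": 70}}

```text
clock: 3.2
eef_pos: [478.8, 340.2, 93.0]
tcp_rot: [3.141, -0.0, 1.724]
contact_force: [0.1, 0.4, 0.3]
opening: 0.298
```

Emit:
{"method": "carry_out", "body": {"increments": [[[0, 0, 0, 0, 0, 0], [0, 0, 0, 0, 0, 0], [0, 0, 0, 0, 0, 0], [0, 0, 0, 0, 0, 0]]]}}

```text
clock: 3.53
eef_pos: [479.5, 340.5, 93.1]
tcp_rot: [3.14, -0.001, 1.724]
contact_force: [3.8, 1.4, 2.7]
opening: 0.243
```

```bash
python3 - <<'E'
from h import *
plan([479,341,193],1.724)
E
```

```text
t 3.53 pos [479.5 340.5  93.1] rot [ 3.140e+00 -1.000e-03  1.724e+00] F [3.8 1.4 2.7] M [ 0.06 -0.5   0.02] op 0.243
inc [ 0.0016 -0.0006 -0.2498] [ 0.0016 -0.0006 -0.0001]
```

Emit:
{"method": "carry_out", "body": {"increments": [[[0, 0, -0.02, 0, 0, 0], [0, 0, -0.06, 0, 0, 0], [0, 0, -0.11, 0, 0, 0], [0, 0, -0.16, 0, 0, 0], [0, 0, -0.2, 0, 0, 0]]]}}

```text
clock: 3.95
eef_pos: [477.4, 339.3, 173.1]
tcp_rot: [-3.139, 0.001, 1.724]
contact_force: [0.5, 1.4, -5.5]
opening: 0.247
```

Emit:
{"method": "carry_out", "body": {"increments": [[[0, 0, -0.04, 0, 0, 0], [0, 0, -0.07, 0, 0, 0], [0, 0, -0.08, 0, 0, 0], [0, 0, -0.08, 0, 0, 0]]]}}

```text
clock: 4.28
eef_pos: [478.5, 340.1, 205.2]
tcp_rot: [3.141, -0.0, 1.724]
contact_force: [-0.0, -0.4, -6.0]
opening: 0.245
```

```bash
python3 - <<'E'
from h import *
snap('side','s2')
st()
E
```

```text
t 4.33 pos [478.2 339.8 204.2] rot [-3.141  0.     1.724] F [ 0.1 -1.  -6.4] M [-0.07 -0.01  0.02] op 0.241
```

View pics/s2.png

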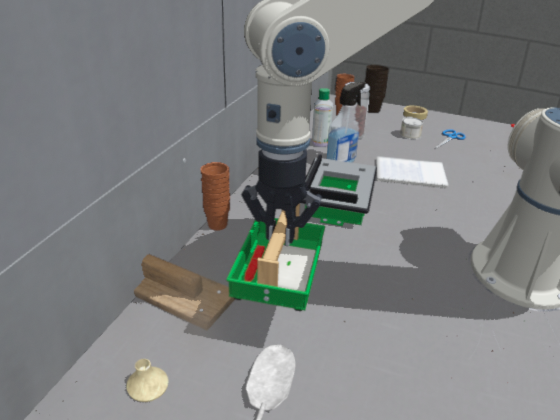

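```bash
python3 - <<'E'
from h import *
plan([478,150,205],1.70)
plan([477,-133.5,205],1.677)
E
```

```text
t 4.33 pos [478.2 339.8 204.2] rot [-3.141  0.     1.724] F [ 0.1 -1.  -6.4] M [-0.07 -0.01  0.02] op 0.241
inc [-0.4688 -0.0729 -0.0017] [-0.0008  0.0004  0.0228]
t 4.33 pos [478.2 339.8 204.2] rot [-3.141  0.     1.724] F [ 0.1 -1.  -6.4] M [-0.07 -0.01  0.02] op 0.241
inc [-1.1689 -0.1834 -0.0013] [-0.0008  0.0004  0.0447]
```

Emit:
{"method": "carry_out", "body": {"increments": [[[-0.03, -0.005, 0, 0, 0, 0], [-0.09, -0.015, 0, 0, 0, 0.01], [-0.17, -0.027, 0, 0, 0, 0.02], [-0.25, -0.04, 0, 0, 0, 0.02], [-0.33, -0.05, 0, 0, 0, 0.02]]]}}

```text
clock: 4.75
eef_pos: [477.5, 204.5, 203.2]
tcp_rot: [-3.139, 0.001, 1.704]
contact_force: [0.5, 0.4, -5.6]
opening: 0.244
```

```bash
python3 - <<'E'
from h import *
plan([477,-133.5,205],1.677)
E
```

```text
t 4.75 pos [477.5 204.5 203.2] rot [-3.139e+00  1.000e-03  1.704e+00] F [ 0.5  0.4 -5.6] M [ 0.02 -0.03  0.02] op 0.244
inc [-0.8374 -0.1133 -0.0034] [-0.0028  0.001   0.0255]
```

Emit:
{"method": "carry_out", "body": {"increments": [[[-0.08, -0.011, 0, 0, 0, 0.005], [-0.16, -0.022, 0, 0, 0, 0.01], [-0.24, -0.033, 0, 0, 0, 0.015], [-0.32, -0.044, 0, 0, 0, 0.02], [-0.4, -0.055, 0, 0, 0, 0.025]]]}}

```text
clock: 5.17
eef_pos: [476.9, 43.1, 203.6]
tcp_rot: [-3.139, 0.0, 1.677]
contact_force: [0.6, -0.1, -4.8]
opening: 0.244
```

```bash
python3 - <<'E'
from h import *
plan([477,-133.5,205],1.677)
E
```

```text
t 5.17 pos [476.9  43.1 203.6] rot [-3.139  0.     1.677] F [ 0.6 -0.1 -4.8] M [-0.   -0.02  0.  ] op 0.244
inc [-0.4391 -0.0463 -0.0035] [-0.0022  0.0001 -0.0004]
```

Emit:
{"method": "carry_out", "body": {"increments": [[[-0.08, -0.009, 0, 0, 0, 0], [-0.16, -0.017, 0, 0, 0, 0], [-0.24, -0.026, 0, 0, 0, 0], [-0.31, -0.033, 0, 0, 0, 0], [-0.36, -0.04, 0, 0, 0, 0]]]}}

```text
clock: 5.58
eef_pos: [476.3, -102.3, 203.6]
tcp_rot: [-3.14, 0.0, 1.676]
contact_force: [0.0, 0.3, -5.2]
opening: 0.246
```

Emit:
{"method": "carry_out", "body": {"increments": [[[-0.025, -0.002, 0, 0, 0, 0], [-0.04, -0.004, 0, 0, 0, 0], [-0.04, -0.004, 0, 0, 0, 0], [-0.04, -0.004, 0, 0, 0, 0]]]}}

```text
clock: 5.92
eef_pos: [477.3, -115.4, 204.2]
tcp_rot: [-3.141, -0.001, 1.676]
contact_force: [0.7, 0.6, -5.6]
opening: 0.241
```

```bash
python3 - <<'E'
from h import *
snap('top','t3');snap('side','s3')
plan([477,-133.5,163],1.677)
E
```

```text
t 6.02 pos [ 477.6 -114.9  204.4] rot [-3.141e+00 -1.000e-03  1.678e+00] F [-0.6 -0.1 -5. ] M [ 0.07 -0.04 -0.  ] op 0.242
inc [-0.0461 -0.0063  0.1035] [-0.0005 -0.0005  0.0006]
```

View pics/t3.png

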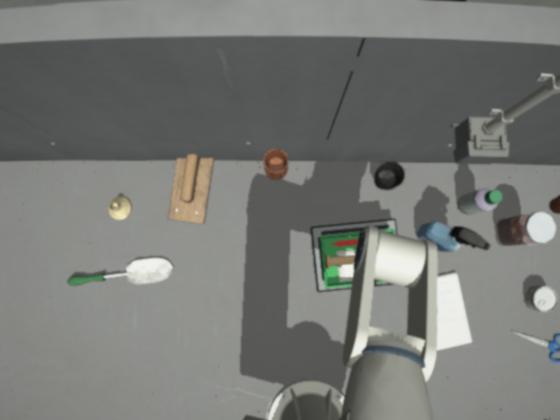

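View pics/s3.png

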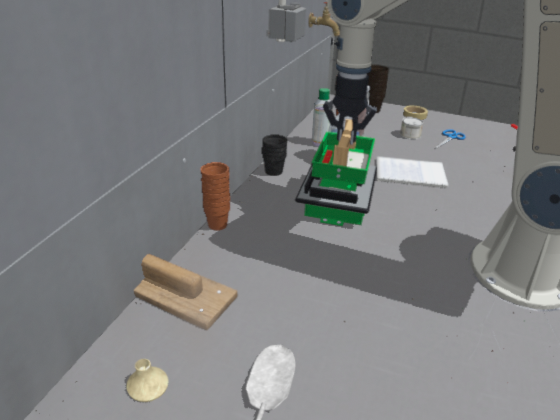

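```bash
python3 - <<'E'
from h import *
for n in ('s3','t3'):
    g=dict(np.load(f'/tmp/{n}.npz')); f=cloud(g).reshape(-1,3)
    th,t=.106,np.array([477.6,-114.9]); L=np.c_[(f[:,:2]-t)@rot2(th),f[:,2]]
    m=(abs(L[:,0])<85)&(abs(L[:,1])<115)&(L[:,2]>157)&(L[:,2]<172); q=L[m]
    print(n,len(q),np.percentile(q[:,2],[5,50,95]),np.percentile(q[:,0],[1,99]),np.percentile(q[:,1],[1,99]))
    b=q[(q[:,0]>55)]; e=q[q[:,1]>85]; w=q[q[:,0]<-55]
    for nm,k,i in (('+x',b,1),('+y',e,0),('-x',w,1)):
        if len(k)>10:
            p=np.polyfit(k[:,i],k[:,1-i],1); pz=np.polyfit(k[:,i],k[:,2],1); print(nm,len(k),p.round(4),'z',pz.round(4))
    c=g['img'][:,:,::-1]
    sl=(slice(100,240),slice(280,410)) if n=='s3' else (slice(205,305),slice(300,410))
    cv2.imwrite(f'pics/z{n}.png',cv2.resize(c[sl],None,fx=5,fy=5,interpolation=cv2.INTER_CUBIC)[:600,:800])
E
```

```text
s3 505 [157.85401506 163.38530602 167.37904812] [-67.34534439  68.10386353] [-97.29494862  99.67743563]
+x 136 [2.60000e-03 6.34935e+01] z [1.900000e-03 1.634533e+02]
+y 242 [1.08000e-02 9.43601e+01] z [2.00000e-03 1.63263e+02]
-x 103 [-7.70000e-03 -6.34091e+01] z [5.600000e-03 1.631208e+02]
t3 362 [159.96268476 164.20335044 168.08060075] [-69.24070549  66.77878756] [-95.22225878  98.00184719]
+x 144 [2.80000e-03 6.29361e+01] z [2.300000e-03 1.643828e+02]
+y 156 [3.00000e-04 9.41674e+01] z [1.500000e-03 1.644135e+02]
-x 98 [ 2.50000e-02 -6.67972e+01] z [7.000000e-04 1.635713e+02]
```

View pics/zt3.png

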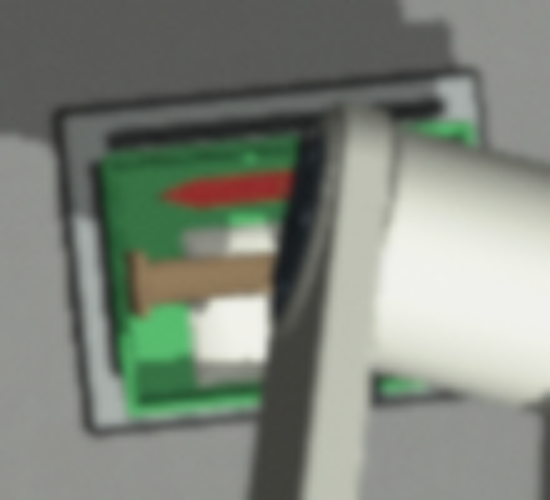

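View pics/zs3.png

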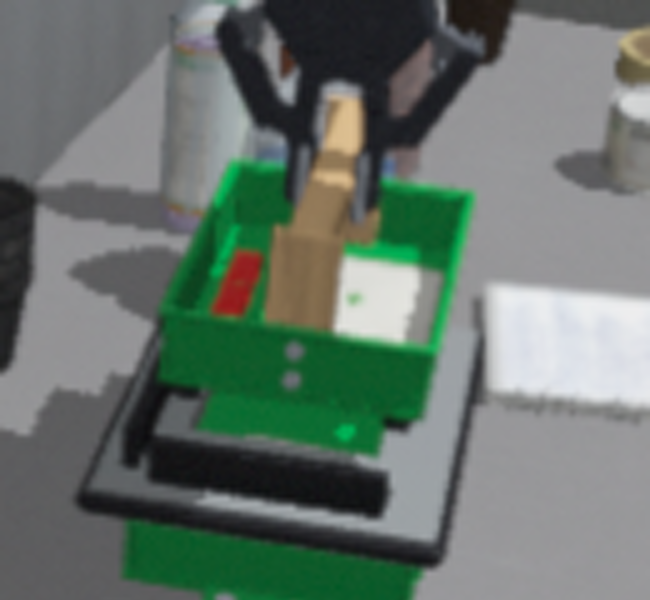

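Emit:
{"method": "carry_out", "body": {"increments": [[[-0.025, -0.003, 0, 0, 0, 0], [-0.046, -0.006, 0.02, 0, 0, 0], [-0.046, -0.006, 0.05, 0, 0, 0], [-0.046, -0.006, 0.08, 0, 0, 0], [-0.046, -0.006, 0.09, 0, 0, 0]]]}}

```text
clock: 6.43
eef_pos: [476.3, -134.5, 166.8]
tcp_rot: [-3.139, -0.001, 1.677]
contact_force: [-1.8, 0.5, -5.2]
opening: 0.247
```

Emit:
{"method": "carry_out", "body": {"increments": [[[0, 0, 0.005, 0, 0, 0], [0, 0, 0.01, 0, 0, 0], [0, 0, 0.01, 0, 0, 0]]]}}

```text
clock: 6.68
eef_pos: [477.5, -134.5, 164.6]
tcp_rot: [3.142, 0.0, 1.677]
contact_force: [-0.4, 0.3, -5.6]
opening: 0.241
```

```bash
cat >> h.py <<'E'
def fl():
    s=st(); th=.106; T=rot2(th).T
    print('frame xy of TCP rel (486,-122.5):',(T@(np.array(s['eef_pos'][:2])-[486,-122.5])).round(2),'F',(T@np.array(s['contact_force'][:2])).round(1), 'tray z',round(s['eef_pos'][2]-93,1)); 
    print('inc per frame: tool x along frame +y, tool y along frame +x'); return s
E
python3 - <<'E'
from h import *
fl()
E
```

```text
t 6.68 pos [ 477.5 -134.5  164.6] rot [3.142 0.    1.677] F [-0.4  0.3 -5.6] M [ 0.02 -0.01  0.02] op 0.241
frame xy of TCP rel (486,-122.5): [ -9.77 -11.05] F [-0.4  0.3] tray z 71.6
inc per frame: tool x along frame +y, tool y along frame +x
```

Emit:
{"method": "carry_out", "body": {"increments": [[[0, 0.005, 0.005, 0, 0, 0], [0, 0.01, 0.005, 0, 0, 0], [0, 0.014, 0.005, 0, 0, 0], [0, 0.018, 0.005, 0, 0, 0], [0, 0.018, 0.005, 0, 0, 0]]]}}

```text
clock: 7.1
eef_pos: [485.1, -133.7, 162.9]
tcp_rot: [3.141, 0.0, 1.677]
contact_force: [-0.1, 0.0, -5.6]
opening: 0.247
```

Emit:
{"method": "carry_out", "body": {"increments": [[[0, 0.0015, 0, 0, 0, 0], [0, 0.003, 0, 0, 0, 0], [0, 0.003, 0, 0, 0, 0]]]}}

```text
clock: 7.35
eef_pos: [485.8, -133.6, 162.7]
tcp_rot: [3.141, 0.0, 1.677]
contact_force: [0.8, -0.3, -5.8]
opening: 0.242
```

Emit:
{"method": "carry_out", "body": {"increments": [[[0, 0.0015, 0, 0, 0, 0], [0, 0.0025, 0, 0, 0, 0], [0, 0.0025, 0, 0, 0, 0]]]}}

```text
clock: 7.6
eef_pos: [486.7, -133.5, 162.7]
tcp_rot: [3.142, 0.0, 1.677]
contact_force: [-0.5, -0.1, -5.6]
opening: 0.246
```

```bash
python3 - <<'E'
from h import *
fl()
E
```

```text
t 7.6 pos [ 486.7 -133.5  162.7] rot [3.142 0.    1.677] F [-0.5 -0.1 -5.6] M [-0.13  0.07 -0.01] op 0.246
frame xy of TCP rel (486,-122.5): [ -0.43 -10.98] F [-0.5 -0. ] tray z 69.7
inc per frame: tool x along frame +y, tool y along frame +x
```

Emit:
{"method": "carry_out", "body": {"increments": [[[0, 0.0015, 0, 0, 0, 0], [0, 0.0025, 0, 0, 0, 0], [0, 0.0025, 0, 0, 0, 0]]]}}

```text
clock: 7.85
eef_pos: [487.8, -133.4, 162.6]
tcp_rot: [3.141, 0.0, 1.677]
contact_force: [-0.4, 0.1, -5.8]
opening: 0.244
```

Emit:
{"method": "carry_out", "body": {"increments": [[[0, 0.0015, 0, 0, 0, 0], [0, 0.0025, 0, 0, 0, 0], [0, 0.0025, 0, 0, 0, 0]]]}}

```text
clock: 8.1
eef_pos: [488.3, -133.2, 162.5]
tcp_rot: [-3.141, -0.0, 1.677]
contact_force: [-1.2, -1.2, -4.4]
opening: 0.241
```

```bash
python3 - <<'E'
from h import *
fl()
E
```

```text
t 8.1 pos [ 488.3 -133.2  162.5] rot [-3.141 -0.     1.677] F [-1.2 -1.2 -4.4] M [-0.12  0.36  0.15] op 0.241
frame xy of TCP rel (486,-122.5): [  1.14 -10.93] F [-1.3 -1. ] tray z 69.5
inc per frame: tool x along frame +y, tool y along frame +x
```

Emit:
{"method": "carry_out", "body": {"increments": [[[0, 0.0015, 0, 0, 0, 0], [0, 0.0015, 0, 0, 0, 0], [0, 0.0015, 0, 0, 0, 0]]]}}

```text
clock: 8.35
eef_pos: [488.6, -133.2, 162.4]
tcp_rot: [-3.14, -0.0, 1.677]
contact_force: [-4.4, -1.8, -4.1]
opening: 0.241
```

```bash
python3 - <<'E'
from h import *
fl()
E
```

```text
t 8.35 pos [ 488.6 -133.2  162.4] rot [-3.14  -0.     1.677] F [-4.4 -1.8 -4.1] M [-0.22  0.91  0.22] op 0.241
frame xy of TCP rel (486,-122.5): [  1.42 -10.89] F [-4.6 -1.3] tray z 69.4
inc per frame: tool x along frame +y, tool y along frame +x
```

Emit:
{"method": "carry_out", "body": {"increments": [[[0.005, -0.001, 0, 0, 0, -0.003], [0.01, -0.001, 0, 0, 0, -0.003], [0.015, -0.001, 0, 0, 0, -0.003], [0.02, -0.001, 0, 0, 0, -0.003], [0.022, -0.001, 0, 0, 0, -0.003]]]}}

```text
clock: 8.77
eef_pos: [487.6, -124.2, 162.5]
tcp_rot: [-3.141, -0.0, 1.68]
contact_force: [-4.6, -1.9, -5.3]
opening: 0.242
```

Emit:
{"method": "carry_out", "body": {"increments": [[[0.0015, 0, 0, 0, 0, 0], [0.0025, 0, 0, 0, 0, 0], [0.0025, 0, 0, 0, 0, 0]]]}}

```text
clock: 9.02
eef_pos: [487.6, -123.3, 162.6]
tcp_rot: [-3.141, -0.0, 1.68]
contact_force: [-4.9, -2.0, -5.6]
opening: 0.244
```

```bash
python3 - <<'E'
from h import *
fl()
E
```

```text
t 9.02 pos [ 487.6 -123.3  162.6] rot [-3.141 -0.     1.68 ] F [-4.9 -2.  -5.6] M [-0.51  1.02  0.02] op 0.244
frame xy of TCP rel (486,-122.5): [ 1.46 -1.  ] F [-5.1 -1.5] tray z 69.6
inc per frame: tool x along frame +y, tool y along frame +x
```

Emit:
{"method": "carry_out", "body": {"increments": [[[0.0015, -0.0005, 0, 0, 0, 0], [0.0025, -0.0005, 0, 0, 0, 0], [0.0025, -0.0005, 0, 0, 0, 0]]]}}

```text
clock: 9.27
eef_pos: [487.4, -122.4, 162.6]
tcp_rot: [-3.141, -0.0, 1.68]
contact_force: [-4.9, -2.2, -4.6]
opening: 0.245
```

Emit:
{"method": "carry_out", "body": {"increments": [[[0.0015, 0, 0, 0, 0, 0], [0.0025, 0, 0, 0, 0, 0], [0.0025, 0, 0, 0, 0, 0]]]}}

```text
clock: 9.52
eef_pos: [487.4, -121.8, 162.7]
tcp_rot: [-3.141, 0.001, 1.68]
contact_force: [-4.4, -4.6, -5.7]
opening: 0.247
```

```bash
python3 - <<'E'
from h import *
fl()
E
```

```text
t 9.52 pos [ 487.4 -121.8  162.7] rot [-3.141e+00  1.000e-03  1.680e+00] F [-4.4 -4.6 -5.7] M [-0.91  0.99  0.  ] op 0.247
frame xy of TCP rel (486,-122.5): [1.43 0.52] F [-4.9 -4.1] tray z 69.7
inc per frame: tool x along frame +y, tool y along frame +x
```

Emit:
{"method": "carry_out", "body": {"increments": [[[-0.0005, -0.001, 0.002, 0, 0, 0], [-0.0005, -0.001, 0.004, 0, 0, 0], [-0.0005, -0.001, 0.006, 0, 0, 0], [-0.0005, -0.001, 0.007, 0, 0, 0]]]}}

```text
clock: 9.85
eef_pos: [487.2, -122.1, 160.2]
tcp_rot: [3.141, 0.001, 1.68]
contact_force: [-5.7, -4.2, -0.4]
opening: 0.242
```

```bash
python3 - <<'E'
from h import *
fl()
E
```

```text
t 9.85 pos [ 487.2 -122.1  160.2] rot [3.141e+00 1.000e-03 1.680e+00] F [-5.7 -4.2 -0.4] M [-0.69  1.09 -0.03] op 0.242
frame xy of TCP rel (486,-122.5): [1.27 0.32] F [-6.1 -3.6] tray z 67.2
inc per frame: tool x along frame +y, tool y along frame +x
```

Emit:
{"method": "carry_out", "body": {"increments": [[[-0.001, -0.002, 0, 0, 0, 0], [-0.001, -0.002, 0, 0, 0, 0], [-0.001, -0.002, 0, 0, 0, 0]]]}}

```text
clock: 10.1
eef_pos: [487.0, -122.2, 160.2]
tcp_rot: [3.14, 0.0, 1.68]
contact_force: [-1.4, -0.9, -4.6]
opening: 0.243
```

```bash
python3 - <<'E'
from h import *
fl()
E
```

```text
t 10.1 pos [ 487.  -122.2  160.2] rot [3.14 0.   1.68] F [-1.4 -0.9 -4.6] M [-0.29  0.31  0.05] op 0.243
frame xy of TCP rel (486,-122.5): [1.05 0.14] F [-1.5 -0.7] tray z 67.2
inc per frame: tool x along frame +y, tool y along frame +x
```

Emit:
{"method": "carry_out", "body": {"increments": [[[0, 0, 0.002, 0, 0, 0], [0, 0, 0.004, 0, 0, 0], [0, 0, 0.006, 0, 0, 0], [0, 0, 0.006, 0, 0, 0]]]}}

```text
clock: 10.43
eef_pos: [486.7, -122.2, 157.4]
tcp_rot: [3.141, 0.0, 1.68]
contact_force: [0.6, -1.2, -5.3]
opening: 0.246
```

```bash
python3 - <<'E'
from h import *
fl()
E
```

```text
t 10.43 pos [ 486.7 -122.2  157.4] rot [3.141 0.    1.68 ] F [ 0.6 -1.2 -5.3] M [-0.18 -0.06  0.03] op 0.246
frame xy of TCP rel (486,-122.5): [0.72 0.19] F [ 0.5 -1.2] tray z 64.4
inc per frame: tool x along frame +y, tool y along frame +x
```

Emit:
{"method": "carry_out", "body": {"increments": [[[0, 0, 0.002, 0, 0, 0], [0, 0, 0.004, 0, 0, 0], [0, 0, 0.006, 0, 0, 0], [0, 0, 0.008, 0, 0, 0], [0, 0, 0.008, 0, 0, 0]]]}}

```text
clock: 10.85
eef_pos: [486.3, -122.3, 154.1]
tcp_rot: [3.142, 0.0, 1.68]
contact_force: [0.5, -1.5, -5.6]
opening: 0.244
```

```bash
python3 - <<'E'
from h import *
fl()
E
```

```text
t 10.85 pos [ 486.3 -122.3  154.1] rot [3.142 0.    1.68 ] F [ 0.5 -1.5 -5.6] M [-0.28 -0.14  0.01] op 0.244
frame xy of TCP rel (486,-122.5): [0.34 0.19] F [ 0.4 -1.5] tray z 61.1
inc per frame: tool x along frame +y, tool y along frame +x
```

Emit:
{"method": "carry_out", "body": {"increments": [[[0, 0.0005, 0.002, 0, 0, 0], [0, 0.0005, 0.004, 0, 0, 0], [0, 0.0005, 0.006, 0, 0, 0], [0, 0.0005, 0.008, 0, 0, 0], [0, 0.0005, 0.008, 0, 0, 0]]]}}

```text
clock: 11.27
eef_pos: [486.5, -122.3, 150.9]
tcp_rot: [3.142, 0.0, 1.68]
contact_force: [-0.1, -1.5, -5.4]
opening: 0.248
```

Emit:
{"method": "carry_out", "body": {"increments": [[[0, 0, 0.002, 0, 0, 0], [0, 0, 0.003, 0, 0, 0], [0, 0, 0.003, 0, 0, 0]]]}}

```text
clock: 11.52
eef_pos: [486.5, -122.3, 149.8]
tcp_rot: [3.142, 0.0, 1.68]
contact_force: [-0.1, -2.9, -5.3]
opening: 0.245
```

```bash
python3 - <<'E'
from h import *
fl()
E
```

```text
t 11.52 pos [ 486.5 -122.3  149.8] rot [3.142 0.    1.68 ] F [-0.1 -2.9 -5.3] M [-0.4  -0.04  0.01] op 0.245
frame xy of TCP rel (486,-122.5): [0.52 0.19] F [-0.4 -2.9] tray z 56.8
inc per frame: tool x along frame +y, tool y along frame +x
```

Lugs are about 9 mm down with the full weight still on the arm. I'll ease off y slightly and continue in small steps.

Emit:
{"method": "carry_out", "body": {"increments": [[[-0.001, 0, 0.0015, 0, 0, 0], [-0.001, 0, 0.003, 0, 0, 0], [-0.001, 0, 0.003, 0, 0, 0]]]}}

```text
clock: 11.77
eef_pos: [486.2, -122.4, 148.4]
tcp_rot: [-3.141, -0.001, 1.68]
contact_force: [0.0, -1.1, -5.1]
opening: 0.244
```

Emit:
{"method": "carry_out", "body": {"increments": [[[0, 0, 0.0015, 0, 0, 0], [0, 0, 0.0025, 0, 0, 0], [0, 0, 0.0025, 0, 0, 0]]]}}

```text
clock: 12.02
eef_pos: [486.3, -122.5, 147.5]
tcp_rot: [-3.141, -0.0, 1.68]
contact_force: [0.2, 0.4, -6.2]
opening: 0.245
```

```bash
python3 - <<'E'
from h import *
fl()
E
```

```text
t 12.02 pos [ 486.3 -122.5  147.5] rot [-3.141 -0.     1.68 ] F [ 0.2  0.4 -6.2] M [-0.    0.03  0.02] op 0.245
frame xy of TCP rel (486,-122.5): [ 0.33 -0.01] F [0.3 0.4] tray z 54.5
inc per frame: tool x along frame +y, tool y along frame +x
```

Emit:
{"method": "carry_out", "body": {"increments": [[[0, 0, 0.0015, 0, 0, 0], [0, 0, 0.002, 0, 0, 0], [0, 0, 0.002, 0, 0, 0]]]}}

```text
clock: 12.27
eef_pos: [486.6, -122.5, 147.0]
tcp_rot: [3.141, -0.0, 1.68]
contact_force: [0.0, 1.1, -2.4]
opening: 0.241
```

```bash
python3 - <<'E'
from h import *
fl()
E
```

```text
t 12.27 pos [ 486.6 -122.5  147. ] rot [ 3.141 -0.     1.68 ] F [ 0.   1.1 -2.4] M [ 0.13  0.15 -0.03] op 0.241
frame xy of TCP rel (486,-122.5): [ 0.62 -0.1 ] F [0.1 1.1] tray z 54.0
inc per frame: tool x along frame +y, tool y along frame +x
```

Bottoming at 54.0. One more small step.

Emit:
{"method": "carry_out", "body": {"increments": [[[0, 0, 0.0015, 0, 0, 0], [0, 0, 0.0015, 0, 0, 0], [0, 0, 0.0015, 0, 0, 0]]]}}

```text
clock: 12.52
eef_pos: [486.9, -122.5, 146.7]
tcp_rot: [3.141, 0.0, 1.68]
contact_force: [-0.0, 3.1, 3.7]
opening: 0.244
```

```bash
python3 - <<'E'
from h import *
snap('side','s4')
fl()
E
```

```text
t 12.57 pos [ 486.9 -122.5  146.7] rot [3.141 0.    1.68 ] F [0.2 2.8 5.4] M [0.42 0.49 0.01] op 0.249
frame xy of TCP rel (486,-122.5): [ 0.87 -0.13] F [0.5 2.8] tray z 53.7
inc per frame: tool x along frame +y, tool y along frame +x
```

View pics/s4.png

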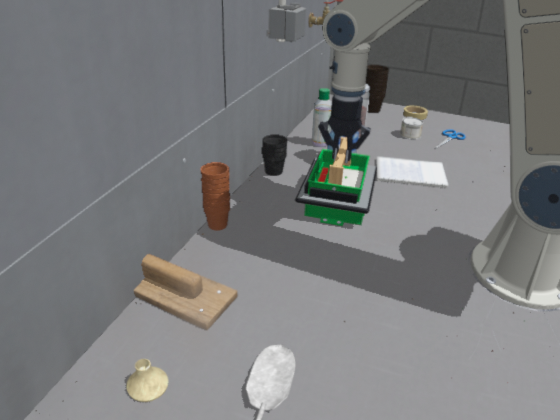

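Emit:
{"method": "carry_out", "body": {"increments": [[[0, 0, 0, 0, 0, 0], [0, 0, 0, 0, 0, 0], [0, 0, 0, 0, 0, 0], [0, 0, 0, 0, 0, 0], [0, 0, 0, 0, 0, 0]]], "hand": 0}}

```text
clock: 12.98
eef_pos: [486.5, -122.7, 146.2]
tcp_rot: [-3.142, 0.0, 1.68]
contact_force: [0.7, 0.3, 0.5]
opening: 0.931
```

Emit:
{"method": "carry_out", "body": {"increments": [[[0, 0, 0, 0, 0, 0], [0, 0, 0, 0, 0, 0], [0, 0, -0.02, 0, 0, 0], [0, 0, -0.06, 0, 0, 0], [0, 0, -0.12, 0, 0, 0]]]}}

```text
clock: 13.4
eef_pos: [485.3, -122.3, 193.8]
tcp_rot: [-3.138, -0.001, 1.68]
contact_force: [-0.7, -0.5, -0.7]
opening: 0.997
```

Emit:
{"method": "carry_out", "body": {"increments": [[[0, 0, -0.1, 0, 0, 0], [0, -0.1, -0.2, 0, 0, 0], [0, -0.2, -0.25, 0, 0, 0], [0, -0.3, -0.3, 0, 0, 0], [0, -0.35, -0.3, 0, 0, 0]]]}}

```text
clock: 13.82
eef_pos: [346.8, -138.0, 316.9]
tcp_rot: [3.139, 0.002, 1.681]
contact_force: [-0.3, -0.5, 0.8]
opening: 1.001
```

```bash
python3 - <<'E'
from h import *
st()
for c in ('side','top'):
    g=snap(c,c+'5')
    for n in ['upper_tray','handle','lower_tray','packet','label_bundle','pots','black_pots']:
        o=nets.tip_of(n,c); print(c,n,[(np.round(k['point']),round(k['confidence'],2)) for k in o[:1]])
    f=cloud(g).reshape(-1,3); L=np.c_[(f[:,:2]-[486,-122.5])@rot2(.106),f[:,2]]
    q=L[(abs(L[:,0])<72)&(abs(L[:,1])<102)&(L[:,2]>98)&(L[:,2]<116)&((abs(L[:,0])>58)|(abs(L[:,1])>88))]
    if len(q)>50:
        A=np.c_[q[:,:2],np.ones(len(q))]; p=np.linalg.lstsq(A,q[:,2],rcond=None)[0]; print('rim plane',p.round(4),np.median(q[:,2]),[np.round(v,2) for v in cv2.minAreaRect(q[:,:2].astype(np.float32))])
st()
E
```

```text
t 13.82 pos [ 346.8 -138.   316.9] rot [3.139e+00 2.000e-03 1.681e+00] F [-0.3 -0.5  0.8] M [ 0.01 -0.01 -0.02] op 1.001
side upper_tray [(array([ 482., -122.,   55.]), 0.72)]
side handle [(array([ 487., -121.,  147.]), 0.75)]
side lower_tray [(array([ 484., -132.,    1.]), 0.68)]
side packet [(array([ 477., -131.,   67.]), 0.83)]
side label_bundle [(array([ 532., -107.,   68.]), 0.43)]
side pots [(array([735., 108.,   2.]), 0.81)]
side black_pots [(array([ 713., -215.,   -2.]), 0.62)]
rim plane [-6.500e-03  2.400e-03  1.053e+02] 106.0237688309954 [array([ 1.13, -0.13]), array([202.38, 137.03]), np.float64(89.84)]
top upper_tray [(array([ 490., -124.,   54.]), 0.62)]
top handle [(array([ 485., -122.,  148.]), 0.91)]
top lower_tray [(array([ 711., -216.,   -3.]), 0.53)]
top packet [(array([ 489., -121.,   51.]), 0.72)]
top label_bundle [(array([ 525., -105.,   68.]), 0.48)]
top pots [(array([736., 107.,   1.]), 0.94)]
top black_pots [(array([ 712., -216.,   -0.]), 0.57)]
rim plane [3.200000e-03 3.500000e-03 1.066965e+02] 106.97679994682701 [array([-0.59,  0.62]), array([196.64, 136.93]), np.float64(89.9)]
t 14.62 pos [ 347.5 -137.8  314.1] rot [-3.141 -0.     1.68 ] F [ 0.1 -1.2  1.1] M [0.04 0.02 0.03] op 1.001
```

View pics/side5.png

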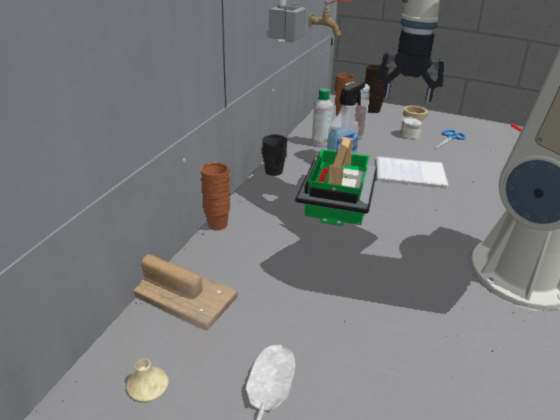

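View pics/top5.png

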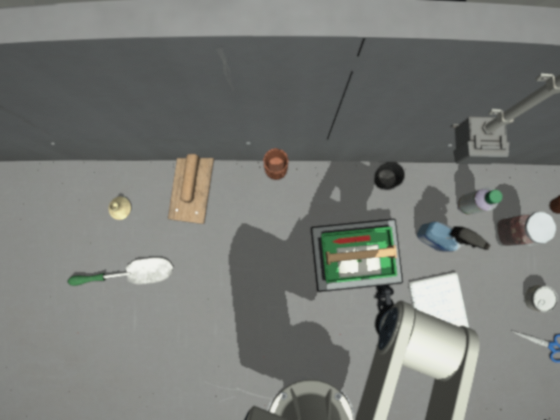

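The rim is at 106–107 mm (107 when flush) and level. The tray sits flush on the frame at (357,255) in the top picture, with the packet and labels in it. The arm is clear, so I'm handing in.

```bash
python3 - <<'E'
from h import *
print(r.sign_off())
E
```

```text
the job is handed in; nothing more can be done
None
```

The green tray is stacked on the lower tray with its lugs home in the sockets. I let go and handed the job in at about 14.6 s; no verdict is reported.

**What I did:** I gripped the tray by its handle, lifted it over 100 mm clear and brought it over the frame. I then felt for the +x rail and the +y rail, with about 4–6 N at each, eased off, and lowered it along them. The wrist force was never more than about 7 N at any reading while the trays were touching.

**Last checks:**
- **Height:** the tray's weight came off the arm when its origin was about 54 mm up. The rim afterwards measured 106–107 mm, against 107 mm when flush.
- **Level:** the tilt fitted to the rim was at most about 0.007 rad in either camera.
- **Parallel:** the tray is within about 0.005 rad of the frame.
- **Sideways:** the tray is about 10–12 mm from the lower tray's centre, within the 21 mm allowed.
- **Contents and pots:** the packet and labels are still in the tray, and both pot stacks are where they started to within about 2 mm.

**What disagreed:** the top camera's network once reported the lower tray at the black pots' position. The side camera and the pictures contradicted that, so I ignored it. The top camera also put the packet's height at 51 mm, against 67 mm from the side camera; the pictures show it lying in the tray.

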